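# Lean the planed serving board against the tool cabinet

## Task

The small serving board on the bench has just been planed and must now air on both faces: stand it on its plain square end, handle up, against the middle of the bare side of the tool cabinet, between the sanding block and the glue bottle. It should stand square to that side with the end of its handle resting on it, leaning back about 17 degrees from upright so that it neither slides nor tips, and be left there. Set it down by feel: do not let it drop, topple or slap, do not press it hard on the bench or the cabinet, and leave the other tools where they are.

Things in the scene. Friction and masses are not known exactly. Their poses are not given: they have to be found in the camera images.
- board: Serving board, just planed, lying flat: glued wood strips, body 170 x 140 x 18 mm thick; a straight neck (handle), same thickness, 36 mm wide, stands out of the middle of one end. 0.25 to 0.45 kg. Origin: centre of the body's underside. x along the board to the handle, y across, z out of the upper face. Neck from x = 85 to 175 mm; plain foot end at x = -85 mm.
- board_grip (a point): Point in the middle of the handle neck (125 mm from the origin towards the handle's end, at mid-thickness); the neck is 36 mm wide here and clear on both sides.
- board_top (a point): Middle of the end face of the handle (x = 175 mm in the board, mid-thickness).
- board_foot (a point): Middle of the plain square end of the board, the end away from the handle (x = -85 mm in the board, mid-thickness). Leaning at 45 degrees the board just holds by friction; a push of 5 to 20 N at the foot then slides it in and steepens the lean.
- cabinet: Bench-top plywood tool cabinet, fixed: 380 (x) x 260 (y) x 290 mm high, tins and a box on top reach 322 mm. Origin: centre of its underside. Drawers face -x; its bare, flat, upright side at y = +130 mm looks towards the middle of the bench. The board slides on bench and cabinet with friction 0.42 to 0.6.
- lean_spot (a point): Middle of the lower edge of the cabinet's bare side, at bench height; its axes are the cabinet's: +y points straight out of the side, x runs along it (the side spans x = -190 to +190 mm). The clear room for the board is about x = -100 to +100 mm, between the sanding block and the glue bottle.
- table: The wooden workbench, 1300 x 1600 mm; its flat top is at height 0. Origin: middle of the top.
- plane: Bench plane (iron body, dark wooden handles) about 240 x 60 x 100 mm, lying on the bench. A bystander: leave alone. Origin: centre of its underside.
- chisel: Wood chisel 260 mm long, lying beside the board, 95 to 120 mm from the board's centre line on its +y side, along the board. A bystander. Origin: under its middle, x along it towards the blade.
- hammer: Joiner's hammer 260 mm long, lying at the far side of the bench. A bystander. Origin: under its middle.
- square: Try square, blade 220 mm and stock 130 mm, lying on the left of the bench. A bystander. Origin: near the inner corner, underside.
- glue: White glue bottle, 56 mm across and 170 mm high, standing beside the cabinet's bare side. A bystander. Origin: centre of its underside.
- sander: Cork sanding block 112 x 64 x 32 mm, lying beside the cabinet's bare side. A bystander. Origin: centre of its underside.

How it is judged:
On the way:
1. the handle end of the board is lifted off the bench, 60 mm or more (height (world z) of board_top above 0.06 m), for 0.1 s.
At the end, for the whole second after the job is handed in: Board on the bench on its plain end (mid-end below 12 mm), handle end above 200 mm and within 20 mm of the bare side; leaning 7 to 28 degrees off upright; foot 30 mm or more out, within 60 mm of the middle of the side; width parallel to the side within 10 degrees; released, at rest (angle between board's own x axis and vertical between 0.12 and 0.5 rad and height (world z) of board_foot below 0.012 m and height (world z) of board_top above 0.2 m and y of board_top in the frame of lean_spot between 0 and 0.02 m and y of board_foot in the frame of lean_spot above 0.03 m and x of board_foot in the frame of lean_spot between -0.06 and 0.06 m and angle between the y axis of board and the x axis of cabinet, either way round below 0.17 rad and linear speed of board below 0.01 m/s and angular speed of board below 0.05 rad/s); the robot touches nothing.
It fails at once if the board falls, topples or slaps (turns faster than 4 rad/s) (angular speed of board above 4 rad/s).
It fails at once if the board, once raised (10 degrees or more), is pressed or banged on the bench with more than 45 N (angle between board's own x axis and vertical below 1.4 rad and contact force between board and table above 45 N).
It fails at once if the board is pressed or banged on the cabinet with more than 45 N (contact force between board and cabinet above 45 N).
It fails at once if another tool is moved by more than 20 mm (distance of any of plane, chisel, hammer, square, glue, sander from where it was at the start of the episode above 0.02 m).
It also fails if it takes over 58 s, if anything falls off the work surface, if the arm or the gripper's body presses on something with over 40 N, if the wrist force passes 120 N, or if a joint passes its speed limit or range.

## Robot

A 6-joint arm with a two-finger parallel gripper is mounted at the origin on the work surface. World frame = base frame: x ahead of the robot, y to its left, z up, the work surface at z = 0. Lengths are in m, angles in rad, forces in N, time in s.
With the tool pointing down it reaches from about 0.425 to 0.95 m from the base axis. Payload 14.7 kg.
Tool frame: the origin (TCP) lies between the finger pads; the fingertips stand 17 mm ahead of it and the grasp point (between the pads) lies 2 mm behind it; z points along the fingers, y is the line along which they close (so a half turn about z gives the same grasp; the last joint's range is limited). The gripper opens to 85 mm and grips with 20 to 120 N. Pads are 22 mm wide; open, the fingers measure 114 mm over their backs; the gripper's body (76 mm by 85 mm) begins 54 mm behind the grasp point. The pads swing forward as they close: fully open they stand 13 mm farther back than shut.
Start: joints at [1.169, 0.48, 1.596, -0, 1.065, -0.047], TCP at [0.226, 0.61, 0.248] pointing down, gripper open.
Joint ranges: [-2.75, 2.75], [-0.82, 2.05], [0.23, 2.67], [-1.56, 4.7], [0.09, 2.69], [-2.92, 2.92]. Speed limits (rad/s): [1.89, 1.89, 2.39, 3.01, 3.01, 3.01].

## Interface

Orientations are given as a rotation vector (axis times angle).
In Python, from bench import telemetry, eyes, r gives the robot as it stands.
- The arm moves only by the shell command python3 -m pendant 'ROWS' [FORCE]. ROWS is JSON, a list of rows, each an object with "translation": the shift along the tool's x, y, z scaled (see below), a list of three; "delta_rot": the turn, a rotation vector about the tool's x, y, z scaled (see below), a list of three; "grip": the closure, from -1 (fully open) to 1 (shut). In form: [{"translation": [dx, dy, dz], "delta_rot": [wx, wy, wz], "grip": grip}, ...]. A call has 1 to 12 rows; each row is the pose to reach, as a shift and turn from the pose commanded when the call began, along the tool's axes at that moment; what a row does not reach only later rows make up. The controller multiplies each number of a shift by 0.25 m and each number of a turn by 30 degrees. A row lasts 1/8 s, in which the tool goes at most 62.5 mm and 10.7 degrees, less where a joint would pass 70% of its speed; a pose out of reach is approached as far as the arm can. A call with a number of a shift or a turn outside -1 to 1 is refused whole. A call with a gripper value outside its range is refused whole. The fingers move at their own pace and stop on an object; FORCE is the grip in N (left out, the last holds). Time passes only in rows, so rows that repeat a pose let the fingers close. It gives the time, the measured TCP pose, the force, the opening and the grip force at its end, in the units of the state.
- telemetry.state(): the state, without advancing time (a new reading comes with each control period).
- eyes.camera(name): name is "scene" or "side" or "wrist"; returns the picture (384x512x3 uint8, blue, green, red); there is no depth.
- eyes.get_calibration(name): a dict with "fovy" (degrees; the focal length in pixels is half the picture's height over the tangent of half this angle, whatever the lens; pixels are square), "cx", "cy" (the principal point, pixels), "extrinsics" (4x4, takes a point from world to camera coordinates); the wrist camera has in their place "T_tool_cam" (4x4, takes a point from camera to tool coordinates, whose origin is the TCP and whose axes are the flange's). Camera axes: x right, y down, z forward; pixel columns grow to the right and rows downward; lengths in m; the calibration is good to about 2 mm. A picture is of the moment at which its call begins: read the wrist's pose just before it. get_calibration takes no time and is no camera call.
- r.close_job(): hands the job in; it is judged then, once.
The state is a dict: "time": time; "joint_pos": joint angles; "joint_velocities": joint speeds; "tau": joint torques, N m; "position": TCP position; "eef_rot": TCP orientation; "contact_force": force on the tool from outside, world axes, zero at the start; "moment": the same for the moment, N m; "finger_gap": opening from 0.0 (shut) to 1.0 (fully open); "finger_force": force on a finger pad.
Only numpy, scipy, OpenCV 4.12 (cv2) and the standard library are available. Lean on these libraries where they do the work, as an engineer would, in place of code of your own. Each camera call takes 0.05 s, during which the arm holds its last target. There are 200 camera calls.

## Working session

There is one attempt and no reset: what is moved stays moved. The work goes in short steps, Python scripts to look and compute and a shell command to move; the robot and the scene stay as the last step left them, time stands still between calls to the robot, and variables do not carry over. Pictures are saved under pics/ and viewed, at most 10 in all, crops included, and the job is handed in when it is done.

```bash
ls; mkdir -p pics; python3 - <<'E'
from bench import telemetry, eyes, r
import cv2,numpy as np
s=telemetry.state();print({k:np.round(v,3).tolist() for k,v in s.items()})
a=eyes.camera("scene");b=eyes.camera("side");
cv2.imwrite("pics/scene.png",a);cv2.imwrite("pics/side.png",b)
for n in("scene","side","wrist"):
  print(n,{k:np.round(v,4).tolist() for k,v in eyes.get_calibration(n).items()})
E
```

```text
pics
{'time': 0.0, 'joint_pos': [1.169, 0.481, 1.597, 0.0, 1.065, -0.047], 'joint_velocities': [0.002, -0.001, 0.002, 0.002, -0.001, 0.001], 'tau': [-0.005, -95.064, -43.017, -0.001, 0.012, -0.0], 'position': [0.226, 0.609, 0.248], 'eef_rot': [-0.554, -3.092, 0.002], 'contact_force': [0.653, 0.346, 0.152], 'moment': [0.036, -0.06, -0.031], 'finger_force': 0.0, 'finger_gap': 1.0}
scene {'fovy': 46.6784, 'cx': 259.7279, 'cy': 199.1888, 'extrinsics': [[0.5915, 0.8063, 0.0079, -0.3652], [0.6805, -0.4939, -0.5412, -0.3512], [-0.4324, 0.3255, -0.8409, 1.7183], [0.0, 0.0, 0.0, 1.0]]}
side {'fovy': 42.0071, 'cx': 264.3176, 'cy': 187.8785, 'extrinsics': [[0.5938, 0.8045, -0.0166, -0.3612], [0.6326, -0.4795, -0.6082, -0.2978], [-0.4972, 0.3507, -0.7936, 1.675], [0.0, 0.0, 0.0, 1.0]]}
wrist {'fovy': 66.7064, 'cx': 255.9612, 'cy': 189.774, 'T_tool_cam': [[-0.0012, -0.9523, -0.3051, 0.0789], [1.0, -0.001, -0.0008, 0.0001], [0.0005, -0.3051, 0.9523, -0.1267], [0.0, 0.0, 0.0, 1.0]]}
```

View pics/scene.png

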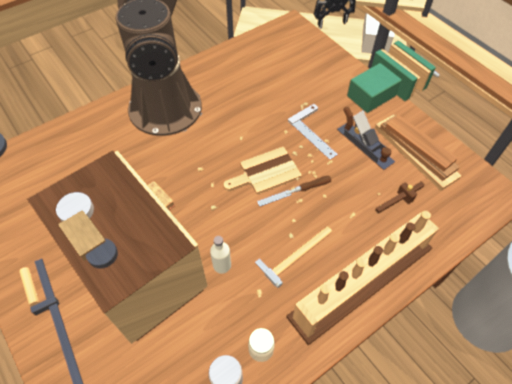

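View pics/side.png

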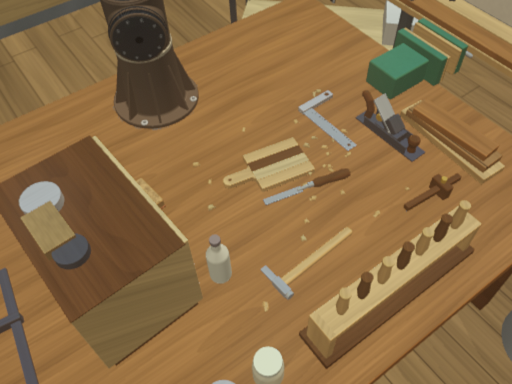

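The scene view shows the board with its body at about (270,170) and its handle end at (226,184). The cabinet's bare-side top edge runs from (117,152) to (203,250). The sander is at (160,195), the glue bottle at (220,255) and the chisel at (295,190). The side view shows the same things: handle end (226,181), cabinet edge (95,140) to (185,240). Next I measure from enlarged crops.

```bash
cat > h.py <<'E'
import numpy as np,cv2
from bench import telemetry, eyes, r
from scipy.spatial.transform import Rotation as R
def cam(n,s=None):
    c=eyes.get_calibration(n); f=192/np.tan(np.radians(c["fovy"])/2)
    if n=="wrist":
        s=s or telemetry.state(); T=np.eye(4); T[:3,:3]=R.from_rotvec(s["eef_rot"]).as_matrix(); T[:3,3]=s["position"]
        M=T@np.array(c["T_tool_cam"])
    else: M=np.linalg.inv(np.array(c["extrinsics"]))
    return M,f,c["cx"],c["cy"]
def ray(k,p):
    M,f,cx,cy=k; d=M[:3,:3]@np.array([(p[0]-cx)/f,(p[1]-cy)/f,1]); return M[:3,3],d/np.linalg.norm(d)
def onz(k,p,z):
    o,d=ray(k,p); return o+d*(z-o[2])/d[2]
def tri(rs):
    A=sum(np.eye(3)-np.outer(d,d) for o,d in rs); b=sum((np.eye(3)-np.outer(d,d))@o for o,d in rs); return np.linalg.solve(A,b)
def proj(k,P):
    M,f,cx,cy=k; q=np.linalg.inv(M)@np.append(P,1); return np.array([cx+f*q[0]/q[2],cy+f*q[1]/q[2]])
E
python3 - <<'E'
from h import *
S=cv2.imread("pics/scene.png");D=cv2.imread("pics/side.png")
cv2.imwrite("pics/crop.png",np.hstack([cv2.resize(S[140:300,100:233],None,fx=3,fy=3,interpolation=2),cv2.resize(D[130:290,80:213],None,fx=3,fy=3,interpolation=2)]))
ks,kd=cam("scene"),cam("side")
for n,a,z in(("handle",(225,184),.018),("bodycorner",(288,149),.018),("c2",(300,170),.018),("c3",(261,191),.018),("c4",(243,161),.018),("cab1",(117,152),.29),("cab2",(203,245),.29),("glue",(221,268),0),("ham1",(262,270),.01),("ham2",(330,232),.01)):
    print(n,onz(ks,a,z).round(3))
print("cams",ks[0][:3,3].round(2),kd[0][:3,3].round(2))
E
```

```text
handle [ 0.442 -0.017  0.018]
bodycorner [0.448 0.25  0.018]
c2 [0.546 0.226 0.018]
c3 [0.537 0.064 0.018]
c4 [0.398 0.088 0.018]
cab1 [ 0.343 -0.291  0.29 ]
cab2 [ 0.726 -0.253  0.29 ]
glue [ 0.683 -0.195  0.   ]
ham1 [ 0.766 -0.1    0.01 ]
ham2 [0.788 0.152 0.01 ]
cams [ 1.2  -0.44  1.26] [ 1.24 -0.44  1.14]
```

View pics/crop.png

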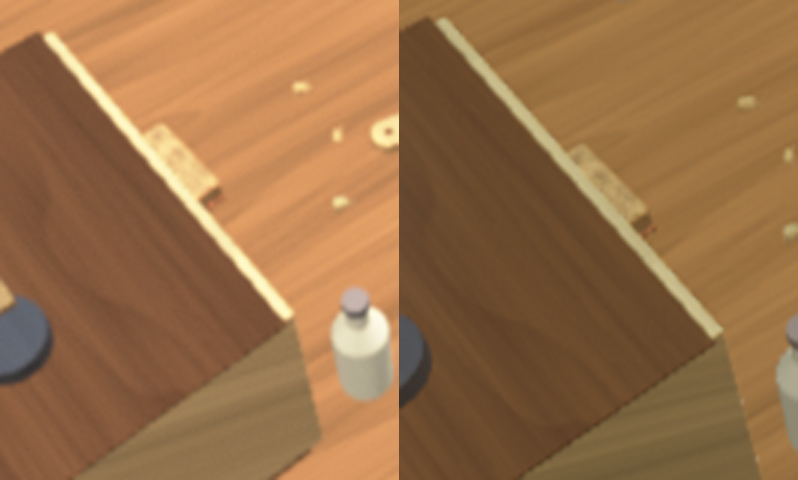

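The crops show the bare side's outer top corners at scene (118.3,151.7) and (198,246), and at side (96,136) and (188,240). The sander sits at the side's far part and the glue at its near part. The board's handle already points at the cabinet. I'll triangulate these, then plan the move over the board for a wrist look.

```bash
cat >> h.py <<'E'
def plan(P,Rm,s=None):
    s=s or telemetry.state(); R0=R.from_rotvec(s["eef_rot"])
    print("shift units",(R0.inv().apply(np.array(P)-s["position"])/.25).round(3),"turn units",np.degrees((R0.inv()*R.from_matrix(Rm)).as_rotvec()/30).round(3))
def tool(bx,tilt,lean):
    """bx: horizontal board heading (to handle); lean: board x raised by that angle; tilt: tool leaning to handle side"""
    bx=np.array([*bx,0.]);bx/=np.linalg.norm(bx);up=np.array([0,0,1.]);by=np.cross(up,bx)
    x=bx*np.cos(lean)+up*np.sin(lean); z=np.cross(x,by); tz=-z*np.cos(tilt)-x*np.sin(tilt)
    return np.stack([np.cross(by,tz),by,tz],1)
E
python3 - <<'E'
from h import *
ks,kd=cam("scene"),cam("side")
A=tri([ray(ks,(118.3,151.7)),ray(kd,(96,136))]);B=tri([ray(ks,(198,246)),ray(kd,(187.7,240))])
print("tri",A.round(3),B.round(3))
for k,a,b in((ks,(118.3,151.7),(198,246)),(kd,(96,136),(187.7,240))):
    a=onz(k,a,.29);b=onz(k,b,.29);print(a.round(3),b.round(3),((a+b)/2).round(3),np.hypot(*(b-a)[:2]),np.degrees(np.arctan2(*(b-a)[1::-1])))
# board: colour mask body+neck
for n,k in(("scene",ks),("side",kd)):
    I=cv2.imread(f"pics/{n}.png");h=cv2.cvtColor(I,cv2.COLOR_BGR2HSV)
    print(n,"neck px hsv",h[184,232] if n=="scene" else h[180,234],"bench",h[205,240])
    m=cv2.inRange(h,(12,40,190) if n=="scene" else (12,40,150),(32,140,255));m[:140]=0;m[200:]=0;m[:,:215]=0;m[:,320:]=0
    m=cv2.morphologyEx(m,cv2.MORPH_CLOSE,np.ones((15,15)))
    c=max(cv2.findContours(m,0,2)[0],key=cv2.contourArea);P=np.array([onz(k,p[0],.018)[:2] for p in c])
    print(cv2.contourArea(c),cv2.boundingRect(c),cv2.minAreaRect(P.astype(np.float32)))
bx=(-.2,-.97);plan([.455,.04,.25],tool(bx,0,0))
E
```

```text
tri [ 0.371 -0.293  0.321] [ 0.748 -0.274  0.344]
[ 0.344 -0.288  0.29 ] [ 0.721 -0.264  0.29 ] [ 0.533 -0.276  0.29 ] 0.37762709772841635 3.620198955427574
[ 0.339 -0.287  0.29 ] [ 0.715 -0.263  0.29 ] [ 0.527 -0.275  0.29 ] 0.37649085635306595 3.741318636969731
scene neck px hsv [ 23  87 249] bench [ 14 140 226]
6014.0 (215, 140, 105, 60) ((0.47259652614593506, 0.13802334666252136), (0.3730906844139099, 0.25459736585617065), 54.12199783325195)
side neck px hsv [ 21 103 191] bench [ 16 144 170]
3658.0 (222, 140, 98, 60) ((0.4862655997276306, 0.11775096505880356), (0.28619444370269775, 0.2234087735414505), 52.684024810791016)
shift units [-1.651 -1.816 -0.007] turn units [-2.000e-03  1.000e-03  2.711e+00]
```

```bash
T='{"translation":[-0.83,-0.9,0],"delta_rot":[0,0,0.9],"grip":-1}'; python3 -m pendant '[{"translation":[-0.83,-0.9,0],"delta_rot":[0,0,0.9],"grip":-1},{"translation":[-0.83,-0.9,0],"delta_rot":[0,0,0.9],"grip":-1},{"translation":[-0.83,-0.9,0],"delta_rot":[0,0,0.9],"grip":-1},{"translation":[-0.83,-0.9,0],"delta_rot":[0,0,0.9],"grip":-1},{"translation":[-0.83,-0.9,0],"delta_rot":[0,0,0.9],"grip":-1},{"translation":[-0.83,-0.9,0],"delta_rot":[0,0,0.9],"grip":-1},{"translation":[-0.83,-0.9,0],"delta_rot":[0,0,0.9],"grip":-1},{"translation":[-0.83,-0.9,0],"delta_rot":[0,0,0.9],"grip":-1}]'
python3 -c "
from h import *
plan([.455,.04,.25],tool((-.2,-.97),0,0))"
```

```text
time: 1.1
position: [0.3419, 0.3273, 0.2482]
eef_rot: [-1.259, -2.878, -0.0]
contact_force: [0.4, 0.3, 0.1]
finger_gap: 0.997
finger_force: 0.0
shift units [-1.151 -0.448 -0.007] turn units [-0.    -0.     1.813]
```

```bash
python3 -m pendant '[{"translation":[-0.95,-0.45,0],"delta_rot":[0,0,0.9],"grip":-1},{"translation":[-0.95,-0.45,0],"delta_rot":[0,0,0.9],"grip":-1},{"translation":[-0.95,-0.45,0],"delta_rot":[0,0,0.9],"grip":-1},{"translation":[-0.95,-0.45,0],"delta_rot":[0,0,0.9],"grip":-1},{"translation":[-0.95,-0.45,0],"delta_rot":[0,0,0.9],"grip":-1},{"translation":[-0.95,-0.45,0],"delta_rot":[0,0,0.9],"grip":-1},{"translation":[-0.95,-0.45,0],"delta_rot":[0,0,0.9],"grip":-1}]' >/dev/null
python3 -m pendant '[{"translation":[0,0,0],"delta_rot":[0,0,0.9],"grip":-1},{"translation":[0,0,0],"delta_rot":[0,0,0.9],"grip":-1},{"translation":[0,0,0],"delta_rot":[0,0,0.9],"grip":-1},{"translation":[0,0,0],"delta_rot":[0,0,0.9],"grip":-1},{"translation":[0,0,0],"delta_rot":[0,0,0.9],"grip":-1}]'
python3 - <<'E'
from h import *
import json
s=telemetry.state();I=eyes.camera("wrist");cv2.imwrite("pics/w1.png",I)
json.dump({k:np.array(v).tolist() for k,v in s.items()},open("w1.json","w"))
print(s["joint_pos"])
plan([.455,.04,.25],tool((-.2,-.97),0,0))
E
```

```text
time: 2.6
position: [0.4203, 0.0764, 0.2483]
eef_rot: [-2.426, -1.996, 0.0]
contact_force: [-0.5, 0.1, 0.6]
finger_gap: 1.004
finger_force: 0.0
[1.08782733e-01 1.66711175e-01 2.07865349e+00 6.46485769e-05
 8.96265678e-01 3.02567723e-01]
shift units [-0.115  0.164 -0.007] turn units [-0.    -0.     0.017]
```

View pics/w1.png

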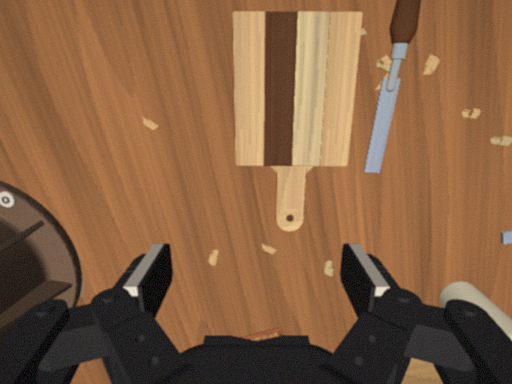

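The wrist picture shows the whole board. The body corners are about (236,165), (348,166), (363,11) and (234,11), the neck spans columns 277–305 and the handle end is at (290,231). The chisel is to its right at (385,120). I'll segment it and compute the pose.

```bash
python3 - <<'E'
from h import *
import json
s=json.load(open("w1.json"));k=cam("wrist",s)
I=cv2.imread("pics/w1.png");h=cv2.cvtColor(I,cv2.COLOR_BGR2HSV)
for p in((290,200),(255,100),(310,100),(345,100),(200,100),(290,185)):print(p,h[p[1],p[0]],end=" ")
print()
m=cv2.inRange(h,(12,30,170),(40,135,255));m[:,:225]=0;m[:,370:]=0;m[235:]=0
m=cv2.morphologyEx(m,cv2.MORPH_OPEN,np.ones((3,3)));m=cv2.morphologyEx(cv2.copyMakeBorder(m,40,40,40,40,0),cv2.MORPH_CLOSE,np.ones((37,3)).T)[40:-40,40:-40]
c=max(cv2.findContours(m,0,2)[0],key=cv2.contourArea)[:,0]
print(cv2.boundingRect(c))
def edges(r): x=np.flatnonzero(m[r]);return x.min(),x.max()+1
for r in(20,60,100,140,160,180,190,200):
    l,rr=edges(r);a,b=onz(k,(l,r),.018),onz(k,(rr,r),.018);print(r,l,rr,((a+b)/2).round(4)[:2],round(float(np.linalg.norm(a-b)),4))
print("end",onz(k,(290,c[:,1].max()+1),.018).round(4))
for p in((236,166),(349,166),(363,11),(234,11)):print(p,onz(k,p,.018).round(4))
# height check of handle end with scene cam
ks,kd=cam("scene"),cam("side")
print("tri end",tri([ray(k,(290,231)),ray(ks,(224.5,184.5))]).round(4))
print("tri corner",tri([ray(k,(363,11)),ray(ks,(301,171))]).round(4))
E
```

```text
(290, 200) [ 17 106 215] (255, 100) [ 16 107 220] (310, 100) [ 19  86 199] (345, 100) [ 16 105 218] (200, 100) [ 14 147 161] (290, 185) [ 17 108 211] 
(233, 11, 133, 221)
20 233 362 [0.494  0.2219] 0.1397
60 234 358 [0.4864 0.1828] 0.1395
100 234 354 [0.4775 0.1407] 0.1404
140 235 351 [0.4691 0.0949] 0.1414
160 235 349 [0.464  0.0706] 0.1419
180 277 306 [0.4593 0.0452] 0.0369
190 277 305 [0.4566 0.0321] 0.036
200 277 305 [0.4544 0.0187] 0.0364
end [ 0.4459 -0.0263  0.018 ]
(236, 166) [0.394  0.0767 0.018 ]
(349, 166) [0.5328 0.0492 0.018 ]
(363, 11) [0.5644 0.2167 0.018 ]
(234, 11) [0.4284 0.2436 0.018 ]
tri end [ 0.4461 -0.0219  0.0236]
tri corner [0.5591 0.2153 0.0344]
```

```bash
python3 - <<'E'
from h import *
bx=np.array([-.192,-.9814]);T=tool(bx,np.radians(30),0)
g=np.array([*(np.array([.4799,.1466])+.121*bx),.020]);print(g)
plan(g-.09*T[:,2],T)
E
```

```text
[0.456668  0.0278506 0.02     ]
shift units [-0.342  0.18   0.601] turn units [ 0.001  1.    -0.003]
```

```bash
python3 -m pendant '[{"translation":[-0.34,0.18,0.3],"delta_rot":[0,0.5,0],"grip":-1},{"translation":[-0.34,0.18,0.3],"delta_rot":[0,1,0],"grip":-1},{"translation":[-0.34,0.18,0.6],"delta_rot":[0,1,0],"grip":-1},{"translation":[-0.34,0.18,0.6],"delta_rot":[0,1,0],"grip":-1},{"translation":[-0.34,0.18,0.6],"delta_rot":[0,1,0],"grip":-1},{"translation":[-0.34,0.18,0.6],"delta_rot":[0,1,0],"grip":-1},{"translation":[-0.34,0.18,0.6],"delta_rot":[0,1,0],"grip":-1}]'
python3 - <<'E'
from h import *
bx=np.array([-.192,-.9814]);T=tool(bx,np.radians(30),0)
plan([.4567,.0279,.020],T);s=telemetry.state();print(np.round(s["joint_pos"],2))
cv2.imwrite("pics/w2.png",eyes.camera("wrist"))
k=cam("wrist");
for x in(125,175,85):print(x,proj(k,[.4799-.192*x/1e3,.1466-.9814*x/1e3,.018]).round(0))
E
```

```text
time: 3.52
position: [0.4477, -0.0163, 0.0986]
eef_rot: [-2.13, -1.745, -0.569]
contact_force: [0.3, 1.0, 0.2]
finger_gap: 0.996
finger_force: 0.0
shift units [-0.001  0.001  0.363] turn units [ 0.002  0.001 -0.008]
[-0.5   0.55  2.19  0.79  0.74 -0.98]
125 [257. 207.]
175 [257. 272.]
85 [256. 159.]
```

View pics/w2.png

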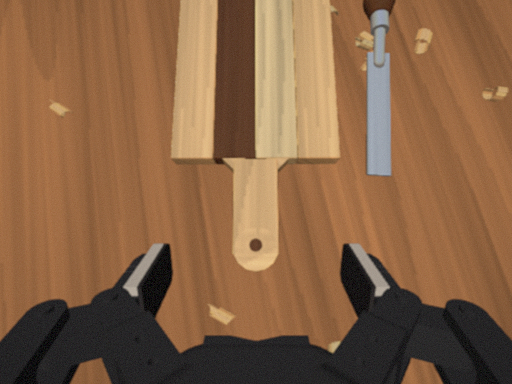

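The neck is centred at column 256, and its end at row 270 and start at row 158 match the predictions. I advance and close.

```bash
python3 -m pendant '[{"translation":[0,0,0.15],"delta_rot":[0,0,0],"grip":-1},{"translation":[0,0,0.25],"delta_rot":[0,0,0],"grip":-1},{"translation":[0,0,0.31],"delta_rot":[0,0,0],"grip":-1},{"translation":[0,0,0.34],"delta_rot":[0,0,0],"grip":-1},{"translation":[0,0,0.36],"delta_rot":[0,0,0],"grip":-1},{"translation":[0,0,0.36],"delta_rot":[0,0,0],"grip":-1},{"translation":[0,0,0.36],"delta_rot":[0,0,0],"grip":0.2},{"translation":[0,0,0.36],"delta_rot":[0,0,0],"grip":0.2}]' 100
python3 -m pendant '[{"translation":[0,0,0],"delta_rot":[0,0,0],"grip":1},{"translation":[0,0,0],"delta_rot":[0,0,0],"grip":1},{"translation":[0,0,0],"delta_rot":[0,0,0],"grip":1},{"translation":[0,0,0],"delta_rot":[0,0,0],"grip":1},{"translation":[0,0,0],"delta_rot":[0,0,0],"grip":1},{"translation":[0,0,0],"delta_rot":[0,0,0],"grip":1}]' 110
```

```text
time: 4.58
position: [0.4569, 0.0272, 0.0206]
eef_rot: [-2.13, -1.745, -0.571]
contact_force: [0.0, -0.1, 0.4]
finger_gap: 0.605
finger_force: 0.0
time: 5.32
position: [0.4569, 0.0273, 0.0209]
eef_rot: [-2.13, -1.746, -0.572]
contact_force: [-4.1, -6.4, 16.8]
finger_gap: 0.391
finger_force: 108.4
```

```bash
python3 -m pendant '[{"translation":[0.02,0,-0.035],"delta_rot":[0,0,0],"grip":1},{"translation":[0.05,0,-0.09],"delta_rot":[0,-0.05,0],"grip":1},{"translation":[0.09,0,-0.16],"delta_rot":[0,-0.15,0],"grip":1},{"translation":[0.13,0,-0.23],"delta_rot":[0,-0.3,0],"grip":1},{"translation":[0.17,0,-0.30],"delta_rot":[0,-0.45,0],"grip":1},{"translation":[0.21,0,-0.36],"delta_rot":[0,-0.6,0],"grip":1},{"translation":[0.25,0,-0.43],"delta_rot":[0,-0.75,0],"grip":1},{"translation":[0.29,0,-0.50],"delta_rot":[0,-0.9,0],"grip":1},{"translation":[0.29,0,-0.50],"delta_rot":[0,-1,0],"grip":1},{"translation":[0.29,0,-0.50],"delta_rot":[0,-1,0],"grip":1}]'
python3 - <<'E'
from h import *
s=telemetry.state();cv2.imwrite("pics/w3.png",eyes.camera("wrist"));print(np.round(s["joint_pos"],2),np.round(s["moment"],2))
a=eyes.camera("side");cv2.imwrite("pics/s3.png",a)
cv2.imwrite("pics/b3.png",np.hstack([cv2.resize(cv2.imread("pics/w3.png"),(400,300)),cv2.resize(a,(400,300))]))
E
```

```text
time: 6.58
position: [0.4565, 0.0284, 0.1652]
eef_rot: [2.428, 1.993, -0.0]
contact_force: [-0.2, -0.1, -3.7]
finger_gap: 0.387
finger_force: 110.3
[-0.    0.33  2.11 -0.    0.7   0.19] [-0.29  0.09 -0.01]
```

View pics/b3.png

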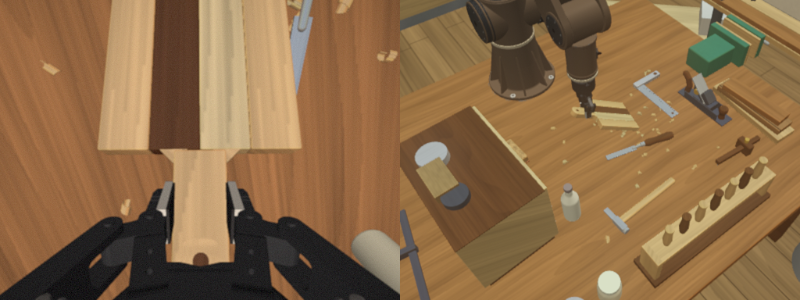

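The board is held. The wrist half shows the body edge at row ~150 (scaled) with the neck between the pads. I'll measure the board's angle in the grip from its edges, then compute the pre-place pose.

```bash
cat >> h.py <<'E'
def boardtilt(I):
    h=cv2.cvtColor(I,cv2.COLOR_BGR2HSV);g=cv2.GaussianBlur(h,(3,3),0)
    f=192/np.tan(np.radians(66.7064)/2);c=eyes.get_calibration("wrist");P=[];C=[]
    for r_ in range(8,180,4):
        # strongest left and right saturation edges
        d=np.diff(g[r_,:,1].astype(float),n=1);d=np.convolve(d,np.ones(3),'same')
        l=80+np.argmin(d[80:200])+.5+.5;q=330+np.argmax(d[330:410])+.5+.5
        P.append((r_,l,q))
    P=np.array(P)
    for i in(1,2):
        ok=np.ones(len(P),bool)
        for _ in range(4):
            w=np.polyfit(P[ok,0],P[ok,i],1);ok=abs(np.polyval(w,P[:,0])-P[:,i])<2
        C.append(w)
        print("edge",i,w.round(4),ok.sum(),len(P))
    rr=np.array([10.,175.]);W=np.polyval(C[1],rr)-np.polyval(C[0],rr);Z=f*.14/W;Y=(rr-c["cy"])/f*Z
    T=np.array(c["T_tool_cam"]);q=np.array([T[:3,:3]@[0,y,z]+T[:3,3] for y,z in zip(Y,Z)])
    d=q[0]-q[1];t=np.arctan2(d[2],d[0]);nrm=np.array([-np.sin(t),0,np.cos(t)])
    print("tilt deg",np.degrees(t).round(2),"face offset along normal from TCP mm",(q@nrm*1e3).round(1))
    return t
E
python3 - <<'E'
from h import *
boardtilt(cv2.imread("pics/w3.png"))
E
```

```text
edge 1 [-9.70000e-02  1.43481e+02] 43 43
edge 2 [-1.292000e-01  3.996748e+02] 21 43
tilt deg 15.61 face offset along normal from TCP mm [20.1 20.1]
```

```bash
sed -i 's/q=330+np.argmax(d\[330:410\])/q=364+np.argmax(d[364:394])/' h.py; python3 - <<'E'
from h import *
boardtilt(cv2.imread("pics/w3.png"))
I=cv2.imread("pics/w3.png");h=cv2.cvtColor(I,cv2.COLOR_BGR2HSV)
for r_ in(20,100,170):print(r_,h[r_,364:396:2,1])
E
```

```text
edge 1 [-9.70000e-02  1.43481e+02] 43 43
edge 2 [2.57000e-02 3.79259e+02] 15 43
tilt deg 25.62 face offset along normal from TCP mm [8.1 8.1]
20 [105 109 143 149 148 152 110  30  48  52  29  14  11  23  13  24]
100 [106 108 104 104 106 110  84  25  26  25  73 151 151 146 142 152]
170 [104 105 103 104 100 105 102 103 103 103 130 150 148 143 143 142]
```

```bash
cat >> h.py <<'E'
MID=np.array([.53,-.2755,0]);th=np.radians(3.7);CX=np.array([np.cos(th),np.sin(th),0]);CN=np.array([-np.sin(th),np.cos(th),0])
def place(d,hgt,lean=17,x=0,tilt=30,tcp=(.121,.021)):
    L=np.radians(lean);up=np.array([0,0,1.]);bx=np.cos(L)*up-np.sin(L)*CN;bz=np.sin(L)*up+np.cos(L)*CN
    foot=MID+CX*x+CN*d+up*(hgt+.009*np.sin(L))
    return foot+bx*(tcp[0]+.085)+bz*(tcp[1]-.009),tool(-CN[:2],np.radians(tilt),np.pi/2-L)
E
python3 - <<'E'
from h import *
ks=cam("scene")
for p,z in(((173,203),.032),((153,182),.032),((221,270),0)):
    q=onz(ks,p,z)-MID;print(p,"cab x,y",(q@CX).round(3),(q@CN).round(3))
P,T=place(.13,.025);print(P);plan(P,T)
P,T=place(.20,.07,45);print(P);plan(P,T)
E
```

```text
(173, 203) cab x,y -0.111 0.082
(153, 182) cab x,y -0.223 0.077
(221, 270) cab x,y 0.163 0.066
[ 0.52475694 -0.19442226  0.22813859]
shift units [-0.818  0.443 -0.255] turn units [-0.189 -1.427 -0.476]
[ 0.525946   -0.21280966  0.23051324]
shift units [-0.889  0.462 -0.264] turn units [-0.067 -0.499 -0.497]
```

```bash
python3 -m pendant '[{"translation":[0,0,-0.15],"delta_rot":[0,0,0],"grip":1},{"translation":[-0.05,0.03,-0.3],"delta_rot":[0,-0.1,0],"grip":1},{"translation":[-0.12,0.07,-0.4],"delta_rot":[-0.02,-0.2,-0.05],"grip":1},{"translation":[-0.18,0.11,-0.4],"delta_rot":[-0.03,-0.3,-0.1],"grip":1},{"translation":[-0.25,0.15,-0.4],"delta_rot":[-0.05,-0.4,-0.15],"grip":1},{"translation":[-0.31,0.18,-0.4],"delta_rot":[-0.06,-0.5,-0.2],"grip":1},{"translation":[-0.37,0.21,-0.4],"delta_rot":[-0.08,-0.6,-0.24],"grip":1},{"translation":[-0.42,0.24,-0.4],"delta_rot":[-0.09,-0.7,-0.24],"grip":1},{"translation":[-0.45,0.25,-0.4],"delta_rot":[-0.1,-0.8,-0.24],"grip":1},{"translation":[-0.45,0.25,-0.4],"delta_rot":[-0.1,-0.8,-0.24],"grip":1}]'
python3 - <<'E'
from h import *
P,T=place(.13,.025);plan(P,T)
print(telemetry.state()["joint_pos"].round(2))
E
```

```text
time: 7.92
position: [0.4951, -0.095, 0.2639]
eef_rot: [2.055, 1.915, -0.416]
contact_force: [-0.4, 0.6, -3.9]
finger_gap: 0.389
finger_force: 111.1
shift units [-0.296  0.141  0.292] turn units [-0.102 -0.627 -0.231]
[ 0.04  0.29  1.95 -0.51  0.99  0.41]
```

```bash
python3 -m pendant '[{"translation":[0,0.02,0],"delta_rot":[-0.01,-0.1,-0.04],"grip":1},{"translation":[-0.02,0.04,0.02],"delta_rot":[-0.03,-0.2,-0.08],"grip":1},{"translation":[-0.06,0.07,0.06],"delta_rot":[-0.05,-0.33,-0.12],"grip":1},{"translation":[-0.12,0.1,0.12],"delta_rot":[-0.08,-0.46,-0.18],"grip":1},{"translation":[-0.18,0.12,0.18],"delta_rot":[-0.1,-0.58,-0.23],"grip":1},{"translation":[-0.24,0.14,0.24],"delta_rot":[-0.1,-0.63,-0.23],"grip":1},{"translation":[-0.28,0.14,0.28],"delta_rot":[-0.1,-0.63,-0.23],"grip":1},{"translation":[-0.28,0.14,0.28],"delta_rot":[-0.1,-0.63,-0.23],"grip":1},{"translation":[-0.28,0.14,0.28],"delta_rot":[-0.1,-0.63,-0.23],"grip":1}]'
python3 - <<'E'
from h import *
P,T=place(.13,.025);plan(P,T)
a=eyes.camera("side");b=eyes.camera("wrist");cv2.imwrite("pics/s4.png",a)
cv2.imwrite("pics/b4.png",np.hstack([cv2.resize(b,(360,270)),cv2.resize(a[100:300,70:310],(440,367))[:270]]) if 0 else np.hstack([b[:300,:384],cv2.resize(a[90:290,60:330],(405,300))]))
E
```

```text
time: 9.05
position: [0.5257, -0.1893, 0.2308]
eef_rot: [1.718, 1.828, -0.676]
contact_force: [0.7, 0.1, -4.4]
finger_gap: 0.388
finger_force: 111.1
shift units [-0.007 -0.005  0.022] turn units [ 0.001  0.003 -0.005]
```

View pics/b4.png

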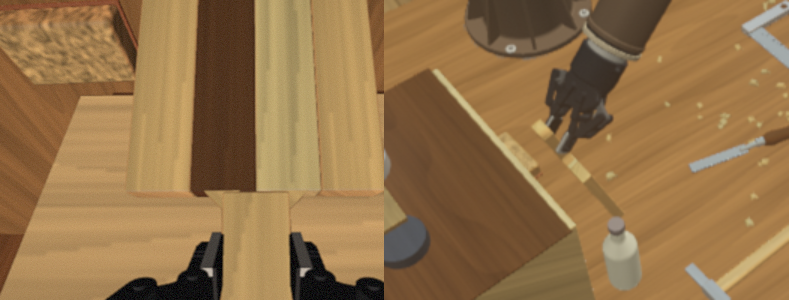

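The wrist half shows the board square to the cabinet's base line, which is level at row ≈97 around columns 80–130. The sander is clear to the left, its edge near column 135. The side half shows the board hanging upright in front of the bare side. I'll check the base line's position and plan the descent.

```bash
python3 - <<'E'
from h import *
b=eyes.camera("wrist");k=cam("wrist");h=cv2.cvtColor(b,cv2.COLOR_BGR2GRAY).astype(float)
for c in(90,105,120,128,395,405,420):
    g=np.diff(h[80:125,c-2:c+3].mean(1));i=np.argmax(abs(g));p=(c,80+i+1)
    q=onz(k,p,0)-MID;print(p,g[i].round(0),"cab x,y",(q@CX).round(4),(q@CN).round(4))
P,T=place(.13,.002);plan(P,T)
E
```

```text
(90, np.int64(96)) 42.0 cab x,y -0.199 -0.022
(105, np.int64(96)) 33.0 cab x,y -0.1809 -0.0221
(120, np.int64(95)) 46.0 cab x,y -0.1622 -0.0206
(128, np.int64(95)) 49.0 cab x,y -0.1527 -0.0207
(395, np.int64(94)) 51.0 cab x,y 0.168 -0.0205
(405, np.int64(94)) 50.0 cab x,y 0.18 -0.0206
(420, np.int64(121)) -6.0 cab x,y 0.221 -0.0676
shift units [ 0.055 -0.006  0.09 ] turn units [ 0.003  0.004 -0.004]
```

```bash
python3 -m pendant '[{"translation":[0.02,0,0.022],"delta_rot":[0,0,0],"grip":1},{"translation":[0.04,0,0.044],"delta_rot":[0,0,0],"grip":1},{"translation":[0.052,0,0.057],"delta_rot":[0,0,0],"grip":1},{"translation":[0.06,0,0.065],"delta_rot":[0,0,0],"grip":1},{"translation":[0.06,0,0.065],"delta_rot":[0,0,0],"grip":1},{"translation":[0.06,0,0.065],"delta_rot":[0,0,0],"grip":1}]'; python3 -m pendant '[{"translation":[0.003,0,0.003],"delta_rot":[0,0,0],"grip":1},{"translation":[0.005,0,0.006],"delta_rot":[0,0,0],"grip":1},{"translation":[0.005,0,0.006],"delta_rot":[0,0,0],"grip":1}]'
```

```text
time: 9.95
position: [0.5259, -0.1896, 0.2085]
eef_rot: [1.716, 1.828, -0.677]
contact_force: [0.2, 0.5, -3.7]
finger_gap: 0.389
finger_force: 111.1
time: 10.32
position: [0.5258, -0.1897, 0.2064]
eef_rot: [1.716, 1.828, -0.677]
contact_force: [0.6, -0.7, -4.2]
finger_gap: 0.387
finger_force: 111.1
```

```bash
python3 -m pendant '[{"translation":[-0.03,0,0.027],"delta_rot":[0,0,0],"grip":1},{"translation":[-0.06,0,0.055],"delta_rot":[0,0,0],"grip":1},{"translation":[-0.09,0,0.083],"delta_rot":[0,0,0],"grip":1},{"translation":[-0.105,0,0.097],"delta_rot":[0,0,0],"grip":1},{"translation":[-0.117,0,0.108],"delta_rot":[0,0,0],"grip":1},{"translation":[-0.117,0,0.108],"delta_rot":[0,0,0],"grip":1}]'; python3 -m pendant '[{"translation":[-0.006,0,0.0055],"delta_rot":[0,0,0],"grip":1},{"translation":[-0.012,0,0.011],"delta_rot":[0,0,0],"grip":1},{"translation":[-0.018,0,0.0165],"delta_rot":[0,0,0],"grip":1},{"translation":[-0.018,0,0.0165],"delta_rot":[0,0,0],"grip":1}]'
```

```text
time: 11.08
position: [0.5283, -0.2296, 0.2067]
eef_rot: [1.717, 1.828, -0.677]
contact_force: [-0.6, 0.2, -4.0]
finger_gap: 0.386
finger_force: 111.0
time: 11.58
position: [0.5287, -0.2356, 0.2068]
eef_rot: [1.716, 1.828, -0.677]
contact_force: [0.2, -0.1, -4.4]
finger_gap: 0.389
finger_force: 111.0
```

```bash
python3 - <<'E'
from h import *
a=eyes.camera("scene");b=eyes.camera("side")
cv2.imwrite("pics/b5.png",np.hstack([cv2.resize(a[140:290,110:260],(400,400),interpolation=2),cv2.resize(b[130:280,90:240],(400,400),interpolation=2)]))
E
```

```text
(no output)
```

View pics/b5.png

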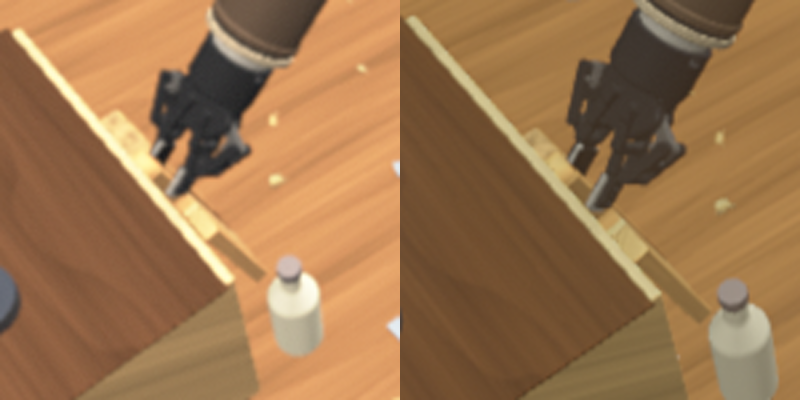

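Board is parallel to the side, still short of it, and clear of sander and glue. I continue by feel.

```bash
for i in 1; do python3 -m pendant '[{"translation":[-0.004,0,0.0037],"delta_rot":[0,0,0],"grip":1},{"translation":[-0.008,0,0.0075],"delta_rot":[0,0,0],"grip":1},{"translation":[-0.012,0,0.011],"delta_rot":[0,0,0],"grip":1},{"translation":[-0.012,0,0.011],"delta_rot":[0,0,0],"grip":1}]' | egrep 'pos|cont'; done; python3 -m pendant '[{"translation":[-0.004,0,0.0037],"delta_rot":[0,0,0],"grip":1},{"translation":[-0.008,0,0.0075],"delta_rot":[0,0,0],"grip":1},{"translation":[-0.012,0,0.011],"delta_rot":[0,0,0],"grip":1},{"translation":[-0.012,0,0.011],"delta_rot":[0,0,0],"grip":1}]'| egrep 'pos|cont'
```

```text
position: [0.529, -0.2397, 0.2068]
contact_force: [-0.1, -0.5, -4.1]
position: [0.5292, -0.2422, 0.2061]
contact_force: [-3.2, 20.1, -5.9]
```

```bash
python3 -m pendant '[{"translation":[0.009,0,-0.008],"delta_rot":[0,0,0],"grip":1},{"translation":[0.012,0,-0.005],"delta_rot":[0,0,0],"grip":1},{"translation":[0.0145,0,-0.002],"delta_rot":[0,0,0],"grip":1},{"translation":[0.0145,0,-0.002],"delta_rot":[0,0,0],"grip":1}]'| egrep 'pos|cont'; python3 -m pendant '[{"translation":[0.0014,0,0.0015],"delta_rot":[0,0,0],"grip":1},{"translation":[0.0027,0,0.003],"delta_rot":[0,0,0],"grip":1},{"translation":[0.0027,0,0.003],"delta_rot":[0,0,0],"grip":1}]'| egrep 'pos|cont'
```

```text
position: [0.5292, -0.2407, 0.205]
contact_force: [-1.3, 6.7, 1.2]
position: [0.5292, -0.2408, 0.2047]
contact_force: [-5.3, 12.9, 13.3]
```

```bash
python3 -m pendant '[{"translation":[-0.0005,0,-0.0022],"delta_rot":[0,0,0],"grip":1},{"translation":[-0.0005,0,-0.0022],"delta_rot":[0,0,0],"grip":1}]'| egrep 'pos|cont'; python3 - <<'E'
from h import *
s=telemetry.state();P,T=place(.0846,0);plan(P,T)
b=eyes.camera("wrist");I=b;boardtilt(b)
h=cv2.cvtColor(I,cv2.COLOR_BGR2HSV)
E
```

```text
position: [0.5292, -0.2407, 0.2048]
contact_force: [-2.6, 5.8, 6.9]
shift units [ 0.008 -0.006  0.002] turn units [ 0.002  0.007 -0.004]
edge 1 [  0.3697 132.8777] 3 43
edge 2 [9.200000e-02 3.663091e+02] 37 43
tilt deg -6.37 face offset along normal from TCP mm [88.9 88.9]
```

Forces are small (about 7 N on the bench, 6 N on the cabinet) and the pose matches the nominal lean. I ease the grip, then open.

```bash
python3 -m pendant '[{"translation":[0,0,0],"delta_rot":[0,0,0],"grip":1},{"translation":[0,0,0],"delta_rot":[0,0,0],"grip":1},{"translation":[0,0,0],"delta_rot":[0,0,0],"grip":1}]' 20; python3 -m pendant '[{"translation":[0,0,0],"delta_rot":[0,0,0],"grip":0.1},{"translation":[0,0,0],"delta_rot":[0,0,0],"grip":0},{"translation":[0,0,0],"delta_rot":[0,0,0],"grip":-0.1},{"translation":[0,0,0],"delta_rot":[0,0,0],"grip":-0.2},{"translation":[0,0,0],"delta_rot":[0,0,0],"grip":-0.4},{"translation":[0,0,0],"delta_rot":[0,0,0],"grip":-0.5},{"translation":[0,0,0],"delta_rot":[0,0,0],"grip":-0.5},{"translation":[0,0,0],"delta_rot":[0,0,0],"grip":-0.5}]'
```

```text
time: 14.22
position: [0.5292, -0.2407, 0.2048]
eef_rot: [1.716, 1.827, -0.677]
contact_force: [-2.5, 5.4, 7.3]
finger_gap: 0.387
finger_force: 112.7
time: 15.22
position: [0.5291, -0.2404, 0.2043]
eef_rot: [1.716, 1.828, -0.677]
contact_force: [0.2, 0.1, -0.3]
finger_gap: 0.747
finger_force: 0.0
```

```bash
python3 - <<'E'
from h import *
cv2.imwrite("pics/w6.png",eyes.camera("wrist"))
E
```

```text
(no output)
```

View pics/w6.png

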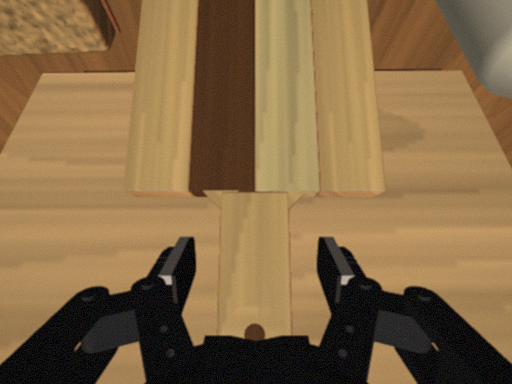

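Released: the board leans square against the side, its neck free between the pads (columns 218–291, pads at 185 and 325). Sander and glue are well clear. I retreat straight back along the tool axis.

```bash
python3 -m pendant '[{"translation":[0,0,-0.04],"delta_rot":[0,0,0],"grip":-0.5},{"translation":[0,0,-0.1],"delta_rot":[0,0,0],"grip":-0.5},{"translation":[0,0,-0.2],"delta_rot":[0,0,0],"grip":-0.5},{"translation":[0,0,-0.35],"delta_rot":[0,0,0],"grip":-0.5},{"translation":[0,0,-0.5],"delta_rot":[0,0,0],"grip":-0.5},{"translation":[0,0,-0.65],"delta_rot":[0,0,0],"grip":-0.5},{"translation":[0,0,-0.65],"delta_rot":[0,0,0],"grip":-0.5},{"translation":[0,0,-0.65],"delta_rot":[0,0,0],"grip":-0.5}]'
python3 - <<'E'
from h import *
s=telemetry.state();b=eyes.camera("wrist");k=cam("wrist",s);a=eyes.camera("side")
cv2.imwrite("pics/b7.png",np.hstack([cv2.resize(b,(400,300)),cv2.resize(a[110:290,60:300],(400,300))]))
L=np.radians(17);up=np.array([0,0,1.]);bx=np.cos(L)*up-np.sin(L)*CN;bz=np.sin(L)*up+np.cos(L)*CN
f=MID+CN*.0846+up*.0026
for n,x,y in(("foot l",-.07,-.085),("foot r",.07,-.085),("body l",-.07,.085),("body r",.07,.085),("top",0,.175)):
  print(n,(proj(k,f+bx*(y+.085)+bz*.009+CX*x)*400/512).round(0))
E
```

```text
time: 16.27
position: [0.5216, -0.1292, 0.3228]
eef_rot: [1.716, 1.829, -0.676]
contact_force: [-0.7, -1.0, -0.4]
finger_gap: 0.746
finger_force: 0.0
foot l [153.   6.]
foot r [246.   5.]
body l [148. 112.]
body r [251. 111.]
top [200. 178.]
```

View pics/b7.png

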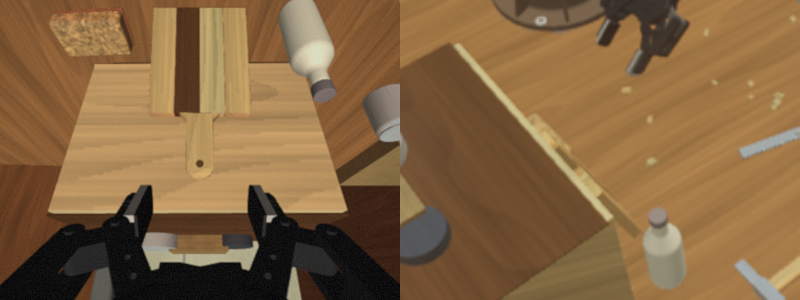

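The board stands as predicted. The foot corners, at about (153,8) and (246,8), the body end at row ≈113 and the handle end at row ≈178 all match the 17° model. It's square and central, and the robot is clear. I hand in.

```bash
python3 -c "
from bench import r
print(r.close_job())"
```

```text
the job is handed in; nothing more can be done
None
```

The board is standing on its plain end, leaning about 17° against the middle of the cabinet's bare side, released with the arm clear, and the job is handed in at about 16 s; the verdict itself was not shown.

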